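# Sort the read culture plates into stacks, the mouldy one to discard last

## Robot

A 7-joint arm with a two-finger parallel gripper is mounted at the origin on the work surface. World frame = base frame: x ahead of the robot, y to its left, z up, the work surface at z = 0. Lengths are in mm, angles in rad, forces in N, time in s.
With the tool pointing down it reaches from about 425 to 1025 mm from the base axis. Payload 9.4 kg.
Tool frame: the origin (TCP) lies at the very end of the fingers, on their centre line; the grasp point (between the pads) lies 19 mm behind it (env.tcp_to_grasp is the distance from the TCP to the grasp point, in mm); z points along the fingers, y is the direction in which the jaws open and shut (so a half turn about z gives the same grasp; the last joint's range is limited). The gripper opens to 85 mm and grips with 20 to 120 N. Pads are 22 mm wide; open, the fingers measure 114 mm over their backs; the gripper's body (76 mm by 85 mm) begins 54 mm behind the grasp point. The pads swing forward as they close: fully open they stand 13 mm farther back than shut.
Start: joints at [-1.236, 0.599, -0.003, 1.599, 0.002, 0.943, -0.08], TCP at [290.192, 664.389, 231.275] pointing down, gripper open.
Joint ranges: [-2.57, 2.57], [-0.35, 1.97], [-1.29, 1.29], [0.11, 2.56], [-1.05, 4.19], [0.11, 1.86], [-2.63, 2.63]. Speed limits (rad/s): [2.22, 2.22, 3.01, 3.01, 3.14, 3.14, 3.14].

## Interface

Orientations are given as a rotation vector (axis times angle).
In Python, from station import env gives the robot as it stands.
- The arm moves only by the tool apply_moves, never from a script. Its arguments are lists of equal length, an entry for each row: "slide": the shift along the world's x, y, z in cm, a list of three; "rotation": the turn, a rotation vector about the world's x, y, z in degrees, a list of three; "grip": the finger opening in cm, from 0 to 8.54. A call has 1 to 12 rows; each row is the pose to reach, as a shift and turn from the pose commanded when the call began; what a row does not reach only later rows make up. A row lasts 1/10 s, in which the tool goes at most 50 mm and 8.59 degrees, less where a joint would pass 70% of its speed; a pose out of reach is approached as far as the arm can. A call with a gripper value outside its range is refused whole. The fingers move at their own pace and stop on an object; the grip force is fixed at half the most. Time passes only in rows, so rows that repeat a pose let the fingers close. It gives the time, the measured TCP pose, the force and the opening at its end, in the units of the state.
- env.observe(): the state, without advancing time (a new reading comes with each control period).
- env.snapshot(name): name is "side" or "top" or "wrist"; returns a dict with "color" (480x640x3 uint8, red, green, blue), "camera_matrix" (3x3 intrinsics, pixels), "position" and "orientation" of the camera in the world. Camera axes: x right, y down, z forward; pixel columns grow to the right and rows downward; lengths in mm; the calibration is good to about 2 mm. A picture is of the moment at which its call begins. There is no depth.
- env.job_done(): hands the job in, once; it reports no verdict.
The state is a dict: "t": time; "joints": joint angles; "joint_vel": joint speeds; "tau": joint torques, N m; "tool_pos": TCP position; "ee_rot": TCP orientation; "force": force on the tool from outside, world axes, zero at the start; "torque": the same for the moment, N m; "finger_gap": opening from 0.0 (shut) to 1.0 (fully open).
Only numpy, scipy, OpenCV 4.12 (cv2) and the standard library are available. Lean on these libraries where they do the work, as an engineer would, in place of code of your own. Each camera call takes 0.05 s, during which the arm holds its last target.

## Task

The plates in front have been read: stack each of the three good ones squarely on the plate with the same colour of agar in the steel incubator tray, lid down as they lie, without pushing the tray's plates out of place. Only when all three are stacked, so that it spoils nothing else, put the mouldy plate flat in the red discard pan. Do not shift or knock over the amber bottle or the tally counter.

Things in the scene. Friction and masses are not known exactly. Their poses are not given: they have to be found in the camera images.
- plate_red_mid (a point): Good plate to be sorted: dark red agar with small greyish colony dots, no mould. Round covered plate lying lid down, 15 mm high: clear lid below 60 mm across, 12 mm high; dish base above 56 mm across; about 25 g. Point: its centre, 7.5 mm above its underside; z up. Loose on the bench in front of the steel tray, in a curved row with the other plates, the bottle and the counter, at least 25 mm clear of each.
- plate_blue_mid (a point): Good plate to be sorted: blue-green agar with small yellow colony dots. Round covered plate lying lid down, 15 mm high: clear lid below 60 mm across, 12 mm high; dish base above 56 mm across; about 25 g. Point: its centre, 7.5 mm above its underside; z up. Loose on the bench in front of the steel tray, in a curved row with the other plates, the bottle and the counter, at least 25 mm clear of each.
- plate_straw_mid (a point): Good plate to be sorted: straw-yellow agar with small cream colony dots. Round covered plate lying lid down, 15 mm high: clear lid below 60 mm across, 12 mm high; dish base above 56 mm across; about 25 g. Point: its centre, 7.5 mm above its underside; z up. Loose on the bench in front of the steel tray, in a curved row with the other plates, the bottle and the counter, at least 25 mm clear of each.
- plate_mouldy_mid (a point): The mouldy plate: dark red agar with three big round white patches with grey middles. Round covered plate lying lid down, 15 mm high: clear lid below 60 mm across, 12 mm high; dish base above 56 mm across; about 25 g. Point: its centre, 7.5 mm above its underside; z up. Loose on the bench in the same row as the good plates.
- stack_red_mid (a point): Plate with dark red agar already in the steel tray, to be stacked upon. Loose; shape, size and point as for the plates to be sorted (flat top 7.5 mm above the point). The fixed tray is 116 x 330 mm, floor 3 mm, rim 10 mm high; its three plates stand in a row along it, about 100 mm apart, in any order.
- stack_blue_mid (a point): Plate with blue-green agar already in the steel tray, to be stacked upon. Loose; shape, size and point as for the plates to be sorted (flat top 7.5 mm above the point). The fixed tray is 116 x 330 mm, floor 3 mm, rim 10 mm high; its three plates stand in a row along it, about 100 mm apart, in any order.
- stack_straw_mid (a point): Plate with straw-yellow agar already in the steel tray, to be stacked upon. Loose; shape, size and point as for the plates to be sorted (flat top 7.5 mm above the point). The fixed tray is 116 x 330 mm, floor 3 mm, rim 10 mm high; its three plates stand in a row along it, about 100 mm apart, in any order.
- discard_pan: Red open discard pan, 168 x 168 mm outside, 160 x 160 mm inside, 35 mm high, floor 4 mm thick, with a flange at the rim that brings it to 178 x 178 mm; it does not move when touched. Origin: centre of its underside; x and y run parallel to its sides, z up. It stands at the left or the right side of the work area.
- stain_bottle_mid (a point): Small amber glass bottle with a black cap, a paper band, 36 mm across and 65 mm high, loose, standing among the plates: leave it alone. The point is its centre, half-way up.
- tally_counter_mid (a point): Round chromed hand tally counter, 44 mm across and 30 mm high, with a thumb lever that reaches 37 mm from its centre to its +x side; loose, among the plates: leave it alone. The point is its centre, half-way up.
Not all that is in view belongs to the job. What is shaped like the part that bears plate_straw_mid but pink or purple is not meant.

How it is judged (in metres and radians):
On the way, in this order (a step that is already met when the one before it is completed fails the run):
1. the three good plates are stacked, each on the plate of its own agar colour, and let go (horizontal distance between plate_red_mid and stack_red_mid below 0.01 m and z of plate_red_mid in the frame of stack_red_mid between 0.012 and 0.019 m and angle between each of plate_red_mid, plate_blue_mid, plate_straw_mid's own z axis and vertical below 0.08 rad and contact force between the fingers and plate_red below 0.05 N and distance of each of stack_red_mid, stack_blue_mid, stack_straw_mid from where it was at the start of the episode below 0.025 m and horizontal distance between plate_blue_mid and stack_blue_mid below 0.01 m and z of plate_blue_mid in the frame of stack_blue_mid between 0.012 and 0.019 m and contact force between the fingers and plate_blue below 0.05 N and horizontal distance between plate_straw_mid and stack_straw_mid below 0.01 m and z of plate_straw_mid in the frame of stack_straw_mid between 0.012 and 0.019 m and contact force between the fingers and plate_straw below 0.05 N), for 0.2 s.
2. then the mouldy plate lies flat in the red discard pan, let go (x of plate_mouldy_mid in the frame of discard_pan between -0.06 and 0.06 m and y of plate_mouldy_mid in the frame of discard_pan between -0.06 and 0.06 m and z of plate_mouldy_mid in the frame of discard_pan below 0.018 m and angle between plate_mouldy_mid's own z axis and vertical below 0.08 rad and contact force between the fingers and plate_mouldy below 0.05 N), for 0.2 s.
At the end, for the whole second after the job is handed in: Each good plate rests lid down and level (within 0.08 rad) on the tray plate of its agar colour, centres within 10 mm across and 12 to 19 mm apart in height; no tray plate is more than 25 mm from where it stood; the mouldy plate lies level on the floor of the red pan; all are released and at rest (all of step 1 and all of step 2 and linear speed of each of plate_red, plate_blue, plate_straw, plate_mouldy below 0.02 m/s); the robot touches nothing.
It fails at once if the amber bottle was shifted by more than 20 mm or tipped (distance of stain_bottle_mid from where it was at the start of the episode above 0.02 m or angle between stain_bottle_mid's own z axis and vertical above 0.5 rad).
It fails at once if the tally counter was shifted by more than 20 mm (distance of tally_counter_mid from where it was at the start of the episode above 0.02 m).
It also fails if it takes over 112 s, if anything falls off the work surface, if the arm or the gripper's body presses on something with over 40 N, if the wrist force passes 120 N, or if a joint passes its speed limit or range.

## Working session

There is one attempt and no reset: what is moved stays moved. The work goes in short steps, Python scripts to look and compute and a tool call to move; the robot and the scene stay as the last step left them, time stands still between calls to the robot, and variables do not carry over. Pictures are saved under pics/ and viewed, and the job is handed in when it is done.

Besides the shell and the picture viewer there is one more tool, called as a command line: name --argument value ..., lists and objects as JSON in quotes. apply_moves: Moves the arm, as the interface text tells. Its arguments: {"type":"object","properties":{"slide":{"type":"array"},"rotation":{"type":"array"},"grip":{"type":"array"}},"required":["slide","rotation","grip"]}

```bash
mkdir -p pics; ls; cat > h.py <<'E'
import numpy as np, cv2
from scipy.spatial.transform import Rotation as R
from station import env
def rot(o):
    o=np.array(o,float)
    return o if o.shape==(3,3) else (R.from_rotvec(o).as_matrix() if o.size==3 else R.from_quat(o).as_matrix())
def snap(n,f):
    s=env.snapshot(n); cv2.imwrite('pics/'+f+'.png',s['color'][:,:,::-1]); np.savez('pics/'+f+'.npz',c=s['color'],K=s['camera_matrix'],p=s['position'],o=rot(s['orientation'])); return s
def cast(f,u,v,z):
    d=np.load('pics/'+f+'.npz'); r=d['o']@np.linalg.inv(d['K'])@np.array([u,v,1.]); return d['p']+r*(z-d['p'][2])/r[2]
def proj(f,P):
    d=np.load('pics/'+f+'.npz'); q=d['K']@(d['o'].T@(np.array(P,float)-d['p'])); return q[:2]/q[2]
E
python3 - <<'E'
from h import *
for n in('top','side','wrist'):
    s=snap(n,n+'0'); print(n,s['camera_matrix'].tolist(),s['position'],s['orientation'])
print(env.observe())
E
```

```text
pics
top [[490.0088957030875, 0.0, 320.3790026981977], [0.0, 490.0088957030875, 240.95434578239627], [0.0, 0.0, 1.0]] [ 275.41085618  -13.76883004 1050.67460863] [-2.21233885  1.994943   -0.2138871 ]
side [[507.2879459935992, 0.0, 313.89047651621024], [0.0, 507.2879459935992, 252.3403593656838], [0.0, 0.0, 1.0]] [ 368.12679658 -883.00230037  895.92172603] [-2.3252041   0.12742803 -0.04110284]
wrist [[350.0689841001916, 0.0, 325.137852942261], [0.0, 350.0689841001916, 237.3675895760535], [0.0, 0.0, 1.0]] [221.46254389 694.36360318 373.34342667] [2.41201664 1.57948598 0.23486978]
{'t': 0.15, 'joints': array([-1.2356866 ,  0.59993149, -0.00252599,  1.59991657,  0.00178602,
        0.94291426, -0.07982765]), 'joint_vel': array([ 0.00044869, -0.00195731, -0.000145  , -0.00324657,  0.00157907,
       -0.00139056,  0.00033651]), 'tau': array([ 3.38111764e-03, -7.77000260e+01,  1.56700898e+00, -2.58234447e+01,
        1.24985073e-02,  6.78125565e-03,  2.17131009e-05]), 'tool_pos': array([290.07042143, 664.07007366, 230.63327363]), 'ee_rot': array([-6.42269131e-01, -3.07510674e+00,  1.82273711e-03]), 'force': array([-0.06686476,  0.34856894, -0.37825445]), 'torque': array([0.02548411, 0.02210121, 0.02853354]), 'finger_gap': 1.0007272745445397}
```

View pics/top0.png

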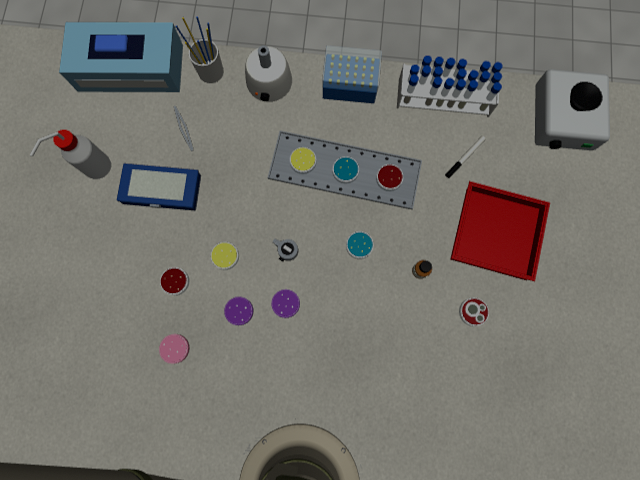

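View pics/side0.png

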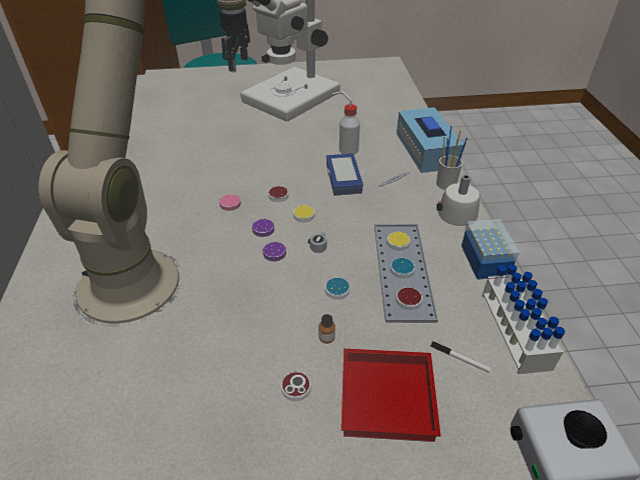

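View pics/wrist0.png

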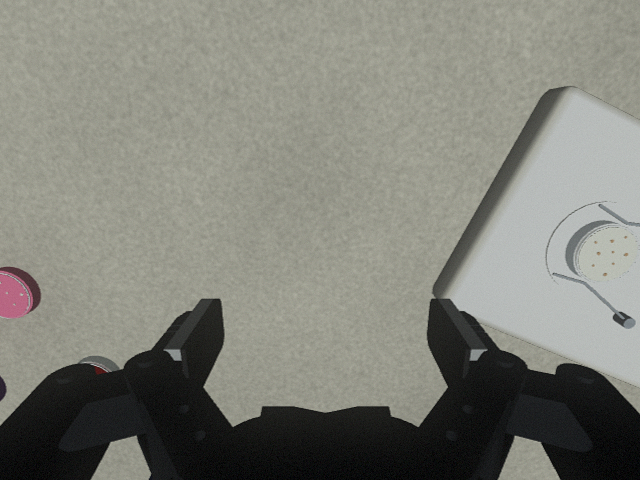

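Top view: red good (174,281), mouldy (474,312), straw loose (224,256), blue loose (360,245). Tray, left to right: straw (303,160), blue (346,169), red (390,177). The pink (174,349) and purple (239,311), (286,304) plates are decoys, as is the microscope dish. Bottle at (423,268), counter at (288,249), pan at (500,230).

```bash
cat > meas.py <<'E'
from h import *
def mask(c,col):
    h=cv2.cvtColor(c,cv2.COLOR_RGB2HSV); H,S,V=[h[:,:,i].astype(int) for i in range(3)]
    m={'straw':(H>22)&(H<36)&(S>90)&(V>90),'blue':(H>84)&(H<100)&(S>110),'red':((H<6)|(H>174))&(S>150)&(V>40)&(V<165)}[col]
    return m.astype(np.uint8)
def blobs(f,col,z,lo=120,hi=6000):
    c=np.load('pics/'+f+'.npz')['c']; m=mask(c,col)
    m=cv2.morphologyEx(m,cv2.MORPH_CLOSE,np.ones((3,3)))
    out=[]
    for k in cv2.findContours(m,cv2.RETR_EXTERNAL,cv2.CHAIN_APPROX_NONE)[0]:
        a=cv2.contourArea(k)
        if lo<a<hi and len(k)>5:
            k=cv2.convexHull(k); (u,v),(w,h),_=cv2.fitEllipse(k)
            pts=np.array([cast(f,*p[0],z) for p in k]); (x,y),r=cv2.minEnclosingCircle(pts[:,:2].astype(np.float32))
            out.append((col,round(u,1),round(v,1),cast(f,u,v,z)[:2].round(1),'d',round(2*r,1)))
    return out
E
python3 - <<'E'
from meas import *
for f in('top0','side0'):
    for c in('straw','blue','red'):
        for b in blobs(f,c,15): print(f,*b)
im=cv2.imread('pics/top0.png')
cv2.imwrite('pics/crop.png',cv2.resize(im[120:370,140:560],(798,475)))
print(cast('top0',288,249,30),cast('top0',423,268,65),cast('top0',281,132,10),cast('top0',421,159,10),cast('top0',413,209,10),cast('top0',268,180,10))
for u,v in((471,182),(549,202),(533,280),(451,261)): print(cast('top0',u,v,35).round())
E
```

```text
top0 straw 223.7 254.8 [444.6 209.9] d 53.4
top0 straw 302.5 158.7 [679.7  65.9] d 54.3
top0 blue 359.6 244.0 [498.3 -78.2] d 53.3
top0 blue 345.3 168.4 [666.9 -31.8] d 53.5
top0 red 172.9 280.4 [378.7 309.3] d 52.0
top0 red 389.6 176.1 [ 658.9 -131.5] d 52.2
top0 red 64.9 139.9 [668.9 604.5] d 56.2
side0 straw 398.4 238.5 [680.6  70.7] d 53.4
side0 straw 303.3 211.2 [445.5 212.3] d 53.7
side0 blue 337.2 285.6 [499.7 -76. ] d 53.2
side0 blue 402.4 265.4 [668.  -27.2] d 53.3
side0 blue 206.7 62.8 [ 131.6 1247.9] d 200.5
side0 blue 187.4 19.5 [  11.9 1782.9] d 653.7
side0 red 409.1 295.6 [ 660.6 -126.1] d 50.8
[468.631517    72.85979363  30.        ] [ 451.24192493 -207.80196599   65.        ] [740.80497963 122.12413103  10.        ] [ 708.69757659 -199.45082776   10.        ] [ 590.09267633 -188.9219969    10.        ] [623.61989   137.2153047  10.       ]
[ 657. -307.   35.]
[ 629. -476.   35.]
[ 455. -444.   35.]
[ 478. -271.   35.]
```

View pics/crop.png

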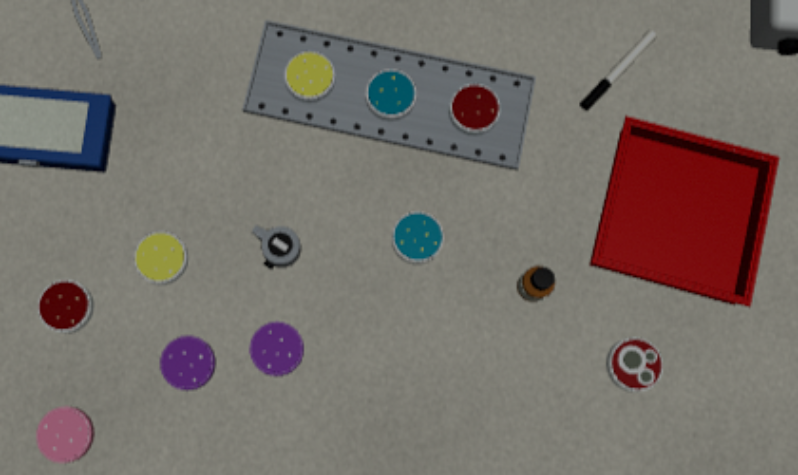

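apply_moves --slide '[[1.5, -5, 0], [2.7, -10, 0], [4, -15, 0], [5.2, -20, 0], [6.4, -25, -2], [7.7, -30, -5], [8.9, -35.4, -9], [8.9, -35.4, -11], [8.9, -35.4, -11], [8.9, -35.4, -11]]' --rotation '[[0, 0, -5], [0, 0, -10], [0, 0, -15], [0, 0, -20], [0, 0, -25], [0, 0, -27], [0, 0, -27], [0, 0, -27], [0, 0, -27], [0, 0, -27]]' --grip '[7.2, 7.2, 7.2, 7.2, 7.2, 7.2, 7.2, 7.2, 7.2, 7.2]'

```text
t: 1.15
tool_pos: [379.2, 309.4, 120.5]
ee_rot: [-1.345, -2.838, 0.003]
force: [0.1, 0.3, -0.0]
finger_gap: 0.846
```

```bash
python3 - <<'E'
from meas import *
snap('wrist','w1');snap('side','s1');snap('top','t1')
o=env.observe();print(o['tool_pos'],o['finger_gap'],R.from_rotvec(o['ee_rot']).as_matrix().round(3))
for b in blobs('w1','red',15,500,60000):print(b)
E
```

```text
[379.4826275  312.0823888  122.03929194] 0.8392113162680288 [[-0.636  0.772  0.001]
 [ 0.772  0.636  0.002]
 [ 0.001  0.002 -1.   ]]
('red', 327.7, 231.7, array([378.3, 313.1]), 'd', 53.4)
```

View pics/w1.png

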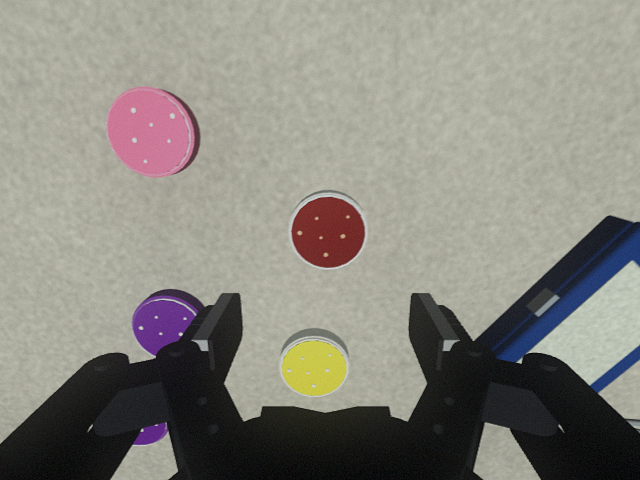

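View pics/s1.png

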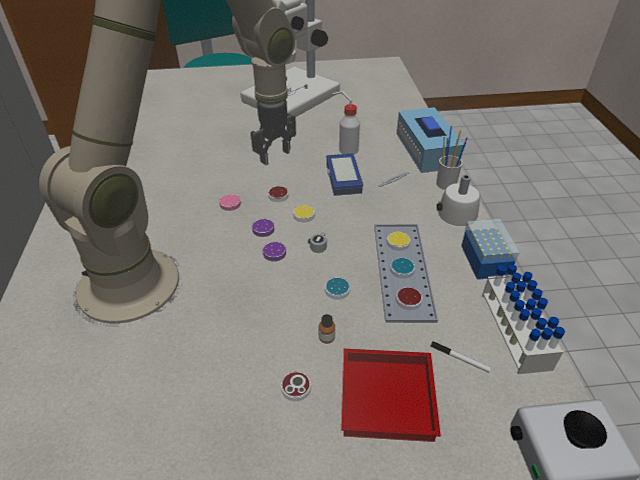

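apply_moves --slide '[[0, 0.1, -4], [0, 0.1, -8], [0, 0.1, -10], [0, 0.1, -11], [0, 0.1, -11.5], [0, 0.1, -11.5], [0, 0.1, -11.5]]' --rotation '[[0, 0, 0], [0, 0, 0], [0, 0, 0], [0, 0, 0], [0, 0, 0], [0, 0, 0], [0, 0, 0]]' --grip '[7.2, 7.2, 7.2, 7.2, 7.2, 7.2, 7.2]'

```text
t: 2.0
tool_pos: [379.6, 312.0, 7.3]
ee_rot: [1.342, 2.84, 0.002]
force: [-0.1, 0.2, -0.1]
finger_gap: 0.843
```

```bash
python3 - <<'E'
from meas import *
snap('wrist','w2');snap('side','s2')
o=env.observe();print(o['tool_pos'],o['finger_gap'],o['force'])
im=cv2.imread('pics/s2.png')[140:240,220:340];cv2.imwrite('pics/s2c.png',cv2.resize(im,(720,600),interpolation=cv2.INTER_CUBIC))
E
```

```text
[379.6071055  311.88168844   7.30532053] 0.8421224400418323 [-0.46763328  0.05862415 -0.03319508]
```

View pics/w2.png

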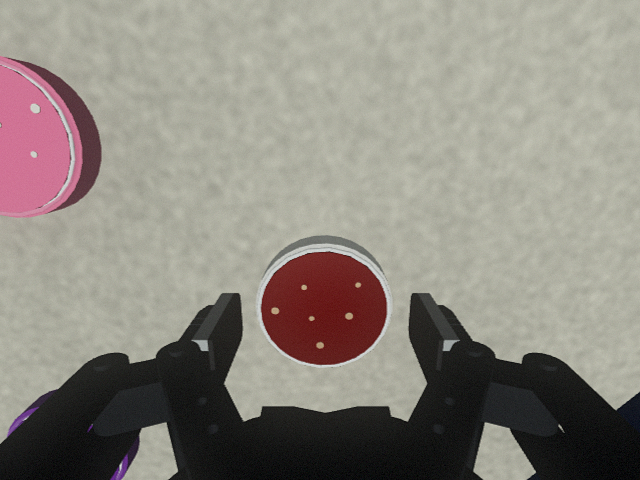

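View pics/s2c.png

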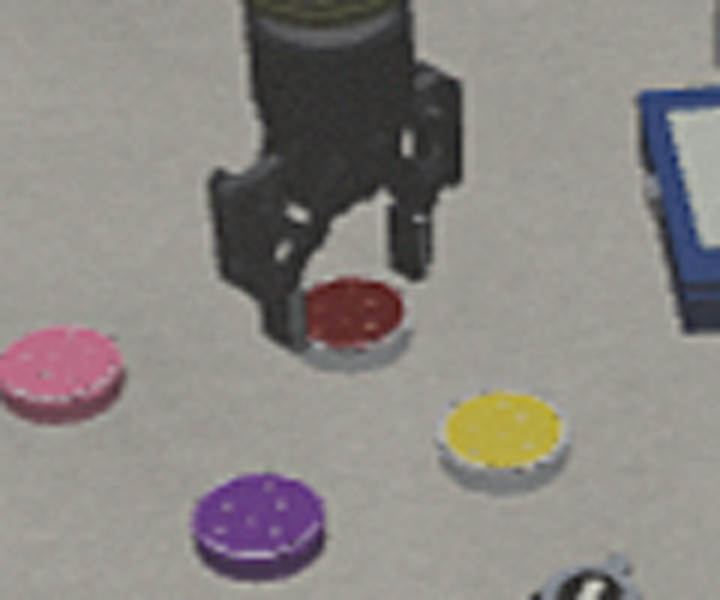

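```bash
python3 - <<'E'
from meas import *
d=np.load('pics/w2.npz');print(d['p'],d['o'].round(3))
for z in(8,15,25):
    for s in(-11,0,11): print(z,s,proj('w2',[379.6-.636*s,311.9+.772*s,z]).round(),end=' ')
print(blobs('w2','red',15,500,60000))
E
```

```text
[331.76166122 369.77211652 150.14035774] [[ 0.772  0.607  0.187]
 [ 0.635 -0.739 -0.225]
 [ 0.002  0.292 -0.956]]
8 -11 [325. 326.] 8 0 [325. 304.] 8 11 [325. 282.] 15 -11 [325. 334.] 15 0 [325. 312.] 15 11 [325. 289.] 25 -11 [325. 348.] 25 0 [325. 324.] 25 11 [325. 300.] [('red', 323.6, 307.7, array([377.8, 313.2]), 'd', 54.0)]
```

```bash
python3 - <<'E'
from meas import *
for z in(0,5,10,15,20): print(z,((proj('s2',[358.8,280.5,z])-[220,140])*6).round())
E
```

```text
0 [307. 376.]
5 [307. 368.]
10 [306. 359.]
15 [305. 351.]
20 [304. 342.]
```

apply_moves --slide '[[-0.05, 0.07, -0.4], [-0.05, 0.07, -0.9], [-0.05, 0.07, -0.9], [-0.05, 0.07, -0.9], [-0.05, 0.07, -0.9], [-0.05, 0.07, -0.9], [-0.05, 0.07, -0.9], [-0.05, 0.07, -0.9], [-0.05, 0.07, -0.9]]' --rotation '[[0, 0, 0], [0, 0, 0], [0, 0, 0], [0, 0, 0], [0, 0, 0], [0, 0, 0], [0, 0, 0], [0, 0, 0], [0, 0, 0]]' --grip '[7.2, 7.2, 7.2, 5.2, 5.2, 5.2, 5.2, 5.2, 5.2]'

```text
t: 3.0
tool_pos: [378.5, 311.9, -2.4]
ee_rot: [-1.342, -2.84, 0.0]
force: [-0.7, -0.4, 7.0]
finger_gap: 0.674
```

```bash
python3 - <<'E'
from meas import *
snap('wrist','w3');snap('side','s3')
o=env.observe();print(o['tool_pos'],o['finger_gap'],o['force'])
print(blobs('w3','red',15,500,60000),proj('w3',o['tool_pos']*[1,1,0]+[0,0,15]))
im=cv2.imread('pics/s3.png')[140:240,220:340];cv2.imwrite('pics/s3c.png',cv2.resize(im,(720,600),interpolation=cv2.INTER_CUBIC))
E
```

```text
[378.50812732 311.88496293  -2.36647481] 0.6733703629509542 [-1.2111696  -0.55425736  6.81059186]
[('red', 324.7, 320.6, array([377.5, 312.9]), 'd', 54.2)] [324.97479888 323.75803412]
```

View pics/s3c.png

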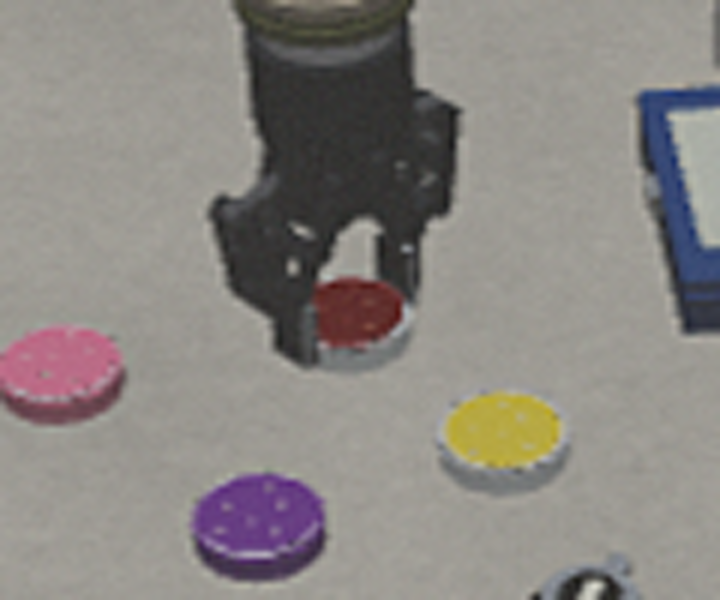

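View pics/w3.png

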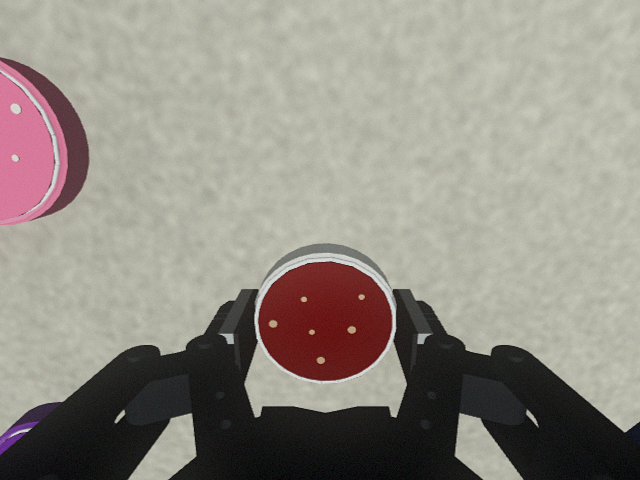

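apply_moves --slide '[[0, 0, 1], [0, 0, 3], [0, 0, 7], [0, 0, 12], [0, 0, 12]]' --rotation '[[0, 0, 0], [0, 0, 0], [0, 0, 0], [0, 0, 0], [0, 0, 0]]' --grip '[5.2, 5.2, 5.2, 5.2, 5.2]'

```text
t: 3.6
tool_pos: [380.5, 313.4, 122.8]
ee_rot: [1.342, 2.837, 0.012]
force: [0.2, 0.1, -1.0]
finger_gap: 0.67
```

```bash
python3 - <<'E'
from meas import *
snap('wrist','w4');snap('side','s4')
o=env.observe();print(o['tool_pos'],o['finger_gap'],o['force'])
im=cv2.imread('pics/s4.png')[110:210,220:340];cv2.imwrite('pics/s4c.png',cv2.resize(im,(720,600),interpolation=cv2.INTER_CUBIC))
for f in('top0','side0'):
    for c in('straw','blue','red'):
        for b in blobs(f,c,18): print(f,*b)
E
```

```text
[379.12303362 312.57903929 118.99230577] 0.6718822325785593 [-0.42792871 -0.22523474 -0.21656133]
top0 straw 223.7 254.8 [444.1 209.2] d 53.2
top0 straw 302.5 158.7 [678.5  65.7] d 54.1
top0 blue 359.6 244.0 [497.7 -78. ] d 53.2
top0 blue 345.3 168.4 [665.8 -31.8] d 53.3
top0 red 172.9 280.4 [378.4 308.3] d 51.9
top0 red 389.6 176.1 [ 657.8 -131.1] d 52.0
top0 red 64.9 139.9 [667.8 602.7] d 56.0
side0 straw 398.4 238.5 [679.5  67.5] d 53.2
side0 straw 303.3 211.2 [445.3 208.5] d 53.5
side0 blue 337.2 285.6 [499.3 -78.7] d 53.0
side0 blue 402.4 265.4 [667.  -30.1] d 53.2
side0 blue 206.7 62.8 [ 132.4 1240.6] d 199.8
side0 blue 187.4 19.5 [  13.1 1773.8] d 651.5
side0 red 409.1 295.6 [ 659.6 -128.7] d 50.6
```

View pics/s4c.png

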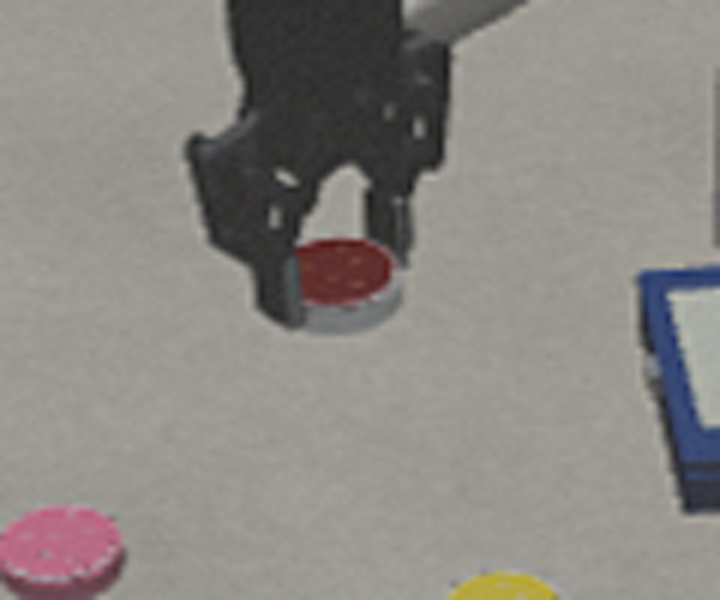

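View pics/w4.png

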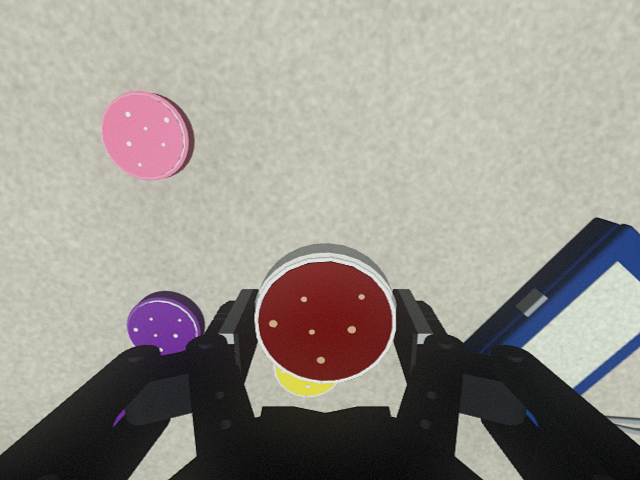

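apply_moves --slide '[[2.5, -4, 0], [5, -8, 0], [7.6, -12, 0], [10.2, -16, 0], [12.7, -20, 0], [15.3, -24, 0], [17.8, -28, 0], [20.3, -32, 0], [22.8, -36, 0], [25.4, -40, 0], [28, -44.1, 0], [28, -44.1, 0]]' --rotation '[[0, 0, -5], [0, 0, -10], [0, 0, -15], [0, 0, -20], [0, 0, -25], [0, 0, -30], [0, 0, -35], [0, 0, -40], [0, 0, -45], [0, 0, -50], [0, 0, -50.5], [0, 0, -50.5]]' --grip '[5.2, 5.2, 5.2, 5.2, 5.2, 5.2, 5.2, 5.2, 5.2, 5.2, 5.2, 5.2]'

```text
t: 4.9
tool_pos: [660.2, -136.8, 115.8]
ee_rot: [2.43, 1.985, -0.004]
force: [-1.6, 0.3, -0.7]
finger_gap: 0.667
```

apply_moves --slide '[[0, 0, -3], [0, 0, -5], [0, 0, -6.5], [0, 0, -6.5], [0, 0, -6.5], [0, 0, -6.5]]' --rotation '[[0, 0, 0], [0, 0, 0], [0, 0, 0], [0, 0, 0], [0, 0, 0], [0, 0, 0]]' --grip '[5.2, 5.2, 5.2, 5.2, 5.2, 5.2]'

```text
t: 5.5
tool_pos: [659.2, -129.0, 53.1]
ee_rot: [2.425, 1.996, 0.001]
force: [-0.2, -1.1, 0.9]
finger_gap: 0.672
```

```bash
python3 - <<'E'
from meas import *
snap('wrist','w5');snap('side','s5');snap('top','t5')
o=env.observe();print(o['tool_pos'],o['finger_gap'],o['force'])
a=cv2.imread('pics/s5.png')[200:350,330:480];b=cv2.imread('pics/t5.png')[110:260,300:450]
cv2.imwrite('pics/c5.png',cv2.resize(np.hstack([a,b]),(800,400),interpolation=cv2.INTER_CUBIC))
print(blobs('w5','red',15,500,60000))
E
```

```text
[ 659.184668   -128.9025596    53.25780483] 0.6709461377190034 [ 0.35419234  0.64058521 -0.39647699]
[('red', 324.7, 320.4, array([ 652.7, -159.3]), 'd', 78.0), ('red', 323.5, 267.6, array([ 658.5, -126.8]), 'd', 51.8)]
```

View pics/c5.png

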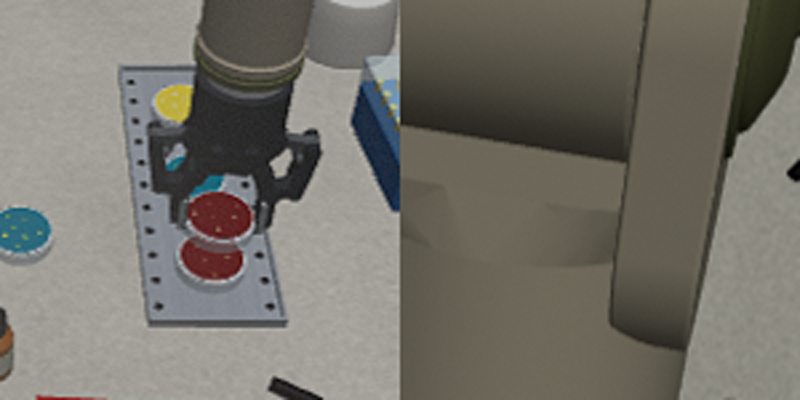

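View pics/w5.png

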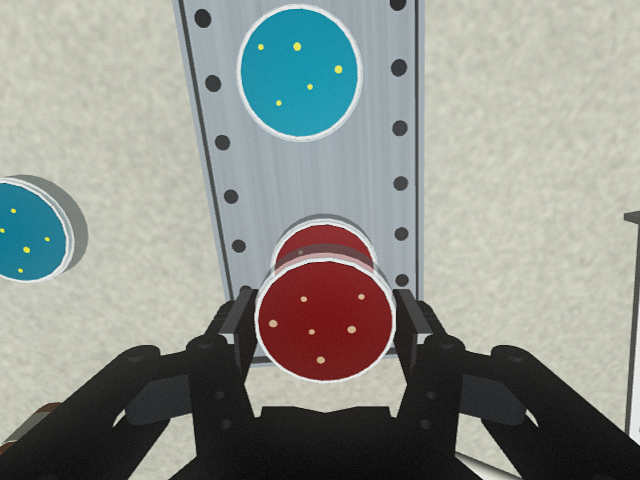

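```bash
python3 - <<'E'
from meas import *
c=np.load('pics/w5.npz')['c']; m=mask(c,'red')
for u in(318,323,328):
    r=np.where(m[:,u]>0)[0]; r=r[r<400]; print(u,r[0],r[-1], r[np.where(np.diff(r)>3)[0]].tolist())
def far(f,v,z): return cast(f,324,v,z)[:2]
n=np.array([.2,.98])  # approx perp
print('low front',far('w5',225,18),'held front/back',far('w5',262,70.6),far('w5',380,70.6))
# side
print(blobs('s5','red',18), blobs('s5','red',70.6))
E
```

```text
318 226 379 [242, 356]
323 225 379 [242, 356]
328 225 379 [242]
low front [ 663.57611234 -102.02987354] held front/back [ 663.55499266 -102.6138577 ] [ 653.15294977 -155.51996509]
[('red', 409.0, 296.2, array([ 659. , -130.5]), 'd', 50.5), ('red', 412.1, 280.1, array([678.6, -81.3]), 'd', 54.2)] [('red', 409.0, 296.2, array([ 641.6, -175.6]), 'd', 47.5), ('red', 412.1, 280.1, array([ 660. , -129.4]), 'd', 51.0)]
```

apply_moves --slide '[[0, 0, -1.5], [0, 0, -2.8], [0, 0, -3.4], [0, 0, -3.7], [0, 0, -3.75], [0, 0, -3.75]]' --rotation '[[0, 0, 0], [0, 0, 0], [0, 0, 0], [0, 0, 0], [0, 0, 0], [0, 0, 0]]' --grip '[5.2, 5.2, 5.2, 5.2, 5.2, 5.2]'

```text
t: 6.25
tool_pos: [657.7, -128.6, 15.5]
ee_rot: [-2.424, -1.995, 0.001]
force: [-5.4, 1.7, 17.9]
finger_gap: 0.671
```

apply_moves --slide '[[0, 0, 0.07], [0, 0, 0.07], [0, 0, 0.07], [0, 0, 0.07], [0, 0, 0.07], [0, 0, 0.07], [0, 0, 2], [0, 0, 6], [0, 0, 10], [0, 0, 10.3], [0, 0, 10.3]]' --rotation '[[0, 0, 0], [0, 0, 0], [0, 0, 0], [0, 0, 0], [0, 0, 0], [0, 0, 0], [0, 0, 0], [0, 0, 0], [0, 0, 0], [0, 0, 0], [0, 0, 0]]' --grip '[5.2, 7.2, 7.2, 7.2, 7.2, 7.2, 7.2, 7.2, 7.2, 7.2, 7.2]'

```text
t: 7.35
tool_pos: [659.4, -128.9, 119.1]
ee_rot: [2.424, 1.995, 0.003]
force: [-0.2, -0.2, -0.9]
finger_gap: 0.845
```

```bash
python3 - <<'E'
from meas import *
snap('wrist','w6');snap('side','s6')
o=env.observe();print(o['tool_pos'],o['finger_gap'],o['force'])
a=cv2.imread('pics/s6.png')[200:350,330:480]
cv2.imwrite('pics/c6.png',cv2.resize(a,(600,600),interpolation=cv2.INTER_CUBIC))
print(blobs('w6','red',33,500,60000),blobs('s6','red',33),blobs('w6','blue',18,500,60000))
E
```

```text
[ 658.13365762 -128.6029929   116.94483501] 0.8445728600938773 [0.11681989 0.82326503 0.57705953]
[('red', 163.4, 455.2, array([ 489.7, -286.2]), 'd', 57.5), ('red', 322.1, 242.9, array([ 657.5, -127.6]), 'd', 53.5)] [('red', 409.7, 291.4, array([ 659.1, -129. ]), 'd', 50.9)] [('blue', 90.6, 206.4, array([500.8, -74.1]), 'd', 53.4), ('blue', 304.9, 89.2, array([665.8, -28. ]), 'd', 54.1)]
```

View pics/c6.png

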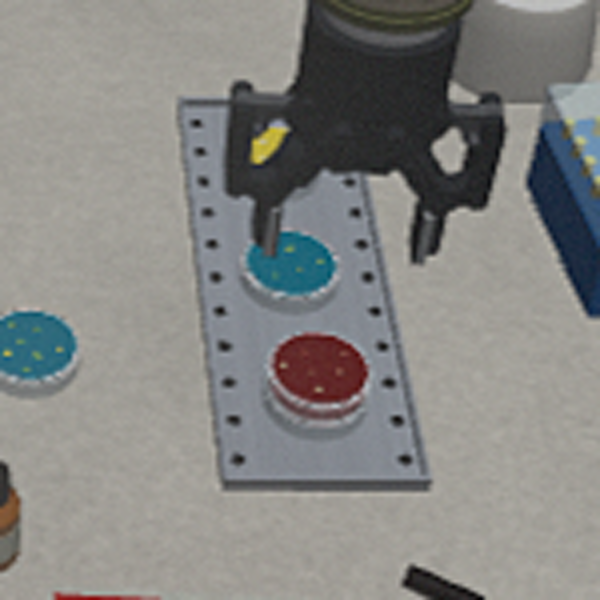

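View pics/w6.png

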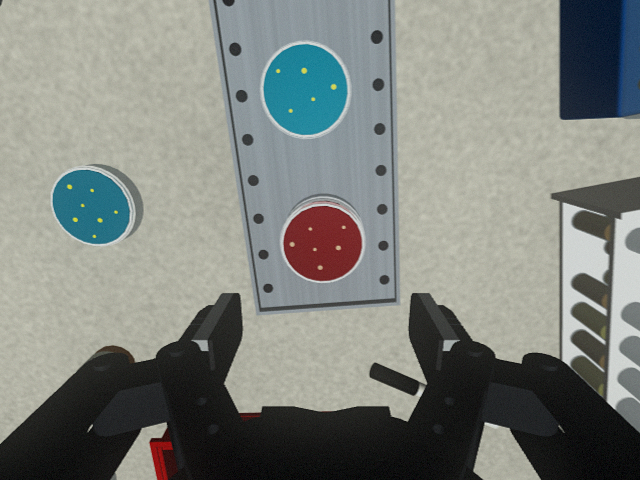

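apply_moves --slide '[[-4, 1.3, 0], [-8, 2.6, 0], [-12, 4, 0], [-15.9, 5.3, 0], [-15.9, 5.3, -4], [-15.9, 5.3, -8], [-15.9, 5.3, -9], [-15.9, 5.3, -9], [-15.9, 5.3, -9]]' --rotation '[[0, 0, 0], [0, 0, 2.4], [0, 0, 2.4], [0, 0, 2.4], [0, 0, 2.4], [0, 0, 2.4], [0, 0, 2.4], [0, 0, 2.4], [0, 0, 2.4]]' --grip '[7.2, 7.2, 7.2, 7.2, 7.2, 7.2, 7.2, 7.2, 7.2]'

```text
t: 8.35
tool_pos: [499.7, -76.3, 28.0]
ee_rot: [-2.384, -2.046, 0.001]
force: [0.2, -0.3, 0.6]
finger_gap: 0.842
```

```bash
python3 - <<'E'
from meas import *
snap('wrist','w7')
o=env.observe();print(o['tool_pos'],o['finger_gap'],o['force'])
print(blobs('w7','blue',15,500,60000))
E
```

```text
[500.118508   -76.19465406  28.57357933] 0.8435910267491216 [-0.02367228 -0.02287255  1.07011087]
[('blue', 323.4, 286.7, array([498.8, -74. ]), 'd', 54.4)]
```

View pics/w7.png

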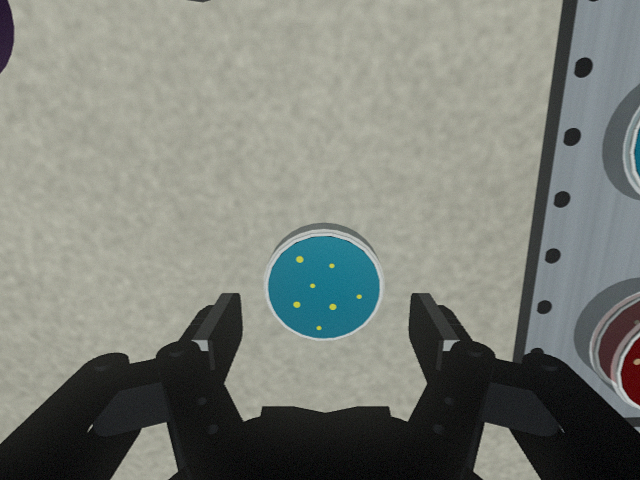

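Plate sits centred between the pads at (323,287); descend and grip.

apply_moves --slide '[[0, 0.05, -1.5], [0, 0.05, -2.6], [0, 0.05, -3.05], [0, 0.05, -3.05], [0, 0.05, -3.05], [0, 0.05, -3.05], [0, 0.05, -3.05], [0, 0.05, -3.05], [0, 0.05, -1.05], [0, 0.05, 3.95], [0, 0.05, 8.95], [0, 0.05, 8.95]]' --rotation '[[0, 0, 0], [0, 0, 0], [0, 0, 0], [0, 0, 0], [0, 0, 0], [0, 0, 0], [0, 0, 0], [0, 0, 0], [0, 0, 0], [0, 0, 0], [0, 0, 0], [0, 0, 0]]' --grip '[7.2, 7.2, 7.2, 7.2, 5.2, 5.2, 5.2, 5.2, 5.2, 5.2, 5.2, 5.2]'

```text
t: 9.6
tool_pos: [502.1, -75.9, 122.9]
ee_rot: [2.38, 2.042, 0.01]
force: [0.4, 0.0, 0.3]
finger_gap: 0.674
```

apply_moves --slide '[[4, 1.1, 0], [8, 2.2, 0], [12, 3.3, 0], [16.7, 4.5, 0], [16.7, 4.5, -3], [16.7, 4.5, -6], [16.7, 4.5, -6.5], [16.7, 4.5, -6.5], [16.7, 4.5, -6.5]]' --rotation '[[0, 0, 2], [0, 0, 4], [0, 0, 6], [0, 0, 6], [0, 0, 6], [0, 0, 6], [0, 0, 6], [0, 0, 6], [0, 0, 6]]' --grip '[5.2, 5.2, 5.2, 5.2, 5.2, 5.2, 5.2, 5.2, 5.2]'

```text
t: 10.5
tool_pos: [667.1, -30.8, 53.5]
ee_rot: [2.273, 2.168, 0.001]
force: [0.1, 0.6, 0.3]
finger_gap: 0.672
```

```bash
python3 - <<'E'
from meas import *
snap('wrist','w8');snap('side','s8')
o=env.observe();T=o['tool_pos'];print(T,o['finger_gap'],o['force'])
c=np.load('pics/w8.npz')['c']; m=mask(c,'blue')
for u in(319,324,329):
    r=np.where(m[:,u]>0)[0]; r=r[(r>150)&(r<400)]; print(u,r[0],r[-1], r[np.where(np.diff(r)>3)[0]].tolist())
z=T[2]+17.4
for v in (222,225,228): print('low front',v,cast('w8',324,v,18)[:2])
print('held',cast('w8',324,262,z)[:2],cast('w8',324,380,z)[:2])
print(blobs('s8','blue',18)[:3], blobs('s8','blue',z)[:3])
E
```

```text
[667.44034859 -30.65733326  53.92884671] 0.6727870692796626 [ 0.76966873 -0.1817101  -0.06624308]
319 222 377 [250, 363]
324 222 378 [246]
329 223 377 [247]
low front 222 [667.66755157  -1.92017532]
low front 225 [667.58913024  -3.54963759]
low front 228 [667.51030139  -5.18756753]
held [667.66216201  -3.89704098] [665.07660511 -57.62053029]
[('blue', 402.4, 265.5, array([666.9, -30.7]), 'd', 52.6), ('blue', 405.4, 250.1, array([687.1,  22.4]), 'd', 57.2), ('blue', 236.2, 59.2, array([ 255.3, 1262. ]), 'd', 156.1)] [('blue', 402.4, 265.5, array([648.7, -82.4]), 'd', 49.4), ('blue', 405.4, 250.1, array([667.7, -32.6]), 'd', 53.7), ('blue', 236.2, 59.2, array([ 262.2, 1131.7]), 'd', 146.6)]
```

View pics/w8.png

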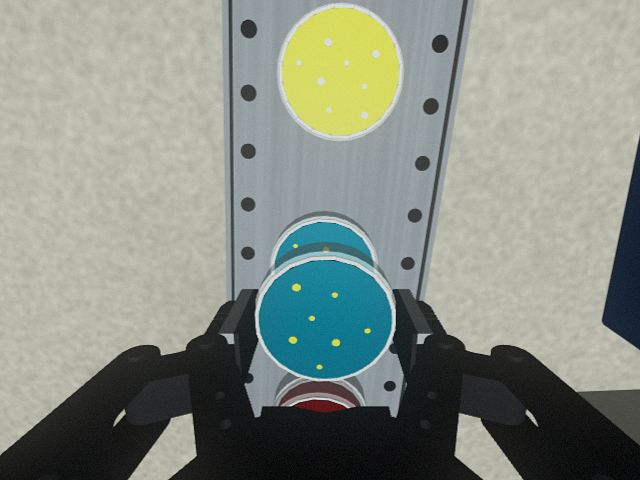

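apply_moves --slide '[[0, 0.12, -1.5], [0, 0.12, -2.8], [0, 0.12, -3.4], [0, 0.12, -3.7], [0, 0.12, -3.7], [0, 0.12, -3.7]]' --rotation '[[0, 0, 0], [0, 0, 0], [0, 0, 0], [0, 0, 0], [0, 0, 0], [0, 0, 0]]' --grip '[5.2, 5.2, 5.2, 5.2, 5.2, 5.2]'

```text
t: 11.2
tool_pos: [665.9, -28.9, 16.3]
ee_rot: [-2.272, -2.167, 0.001]
force: [-6.5, 1.9, 19.9]
finger_gap: 0.672
```

apply_moves --slide '[[0, 0, 0.07], [0, 0, 0.07], [0, 0, 0.07], [0, 0, 0.07], [0, 0, 0.07], [0, 0, 0.07], [0, 0, 2], [0, 0, 6], [0, 0, 10], [0, 0, 10.2], [0, 0, 10.2]]' --rotation '[[0, 0, 0], [0, 0, 0], [0, 0, 0], [0, 0, 0], [0, 0, 0], [0, 0, 0], [0, 0, 0], [0, 0, 0], [0, 0, 0], [0, 0, 0], [0, 0, 0]]' --grip '[5.2, 7.2, 7.2, 7.2, 7.2, 7.2, 7.2, 7.2, 7.2, 7.2, 7.2]'

```text
t: 12.3
tool_pos: [667.3, -29.1, 118.5]
ee_rot: [2.272, 2.168, 0.003]
force: [-0.0, -0.3, -0.8]
finger_gap: 0.843
```

```bash
python3 - <<'E'
from meas import *
snap('wrist','w9');snap('side','s9')
o=env.observe();print(o['tool_pos'],o['finger_gap'],o['force'])
a=cv2.imread('pics/s9.png')[200:350,330:480]
cv2.imwrite('pics/c9.png',cv2.resize(a,(600,600),interpolation=cv2.INTER_CUBIC))
print(blobs('w9','blue',33,500,60000),blobs('s9','blue',33),blobs('w9','straw',18,500,60000))
E
```

```text
[666.09181965 -28.95464187 116.4137651 ] 0.8434050634390682 [ 0.72895794 -0.17962075 -1.16491771]
[('blue', 322.3, 242.7, array([665.4, -27.7]), 'd', 54.0)] [('blue', 402.7, 260.9, array([666.3, -29.6]), 'd', 53.6), ('blue', 226.1, 60.7, array([ 215.8, 1215.1]), 'd', 233.4), ('blue', 249.4, 49.1, array([ 313.1, 1324.2]), 'd', 337.2)] [('straw', 334.9, 90.9, array([678.2,  69.7]), 'd', 53.9)]
```

View pics/c9.png

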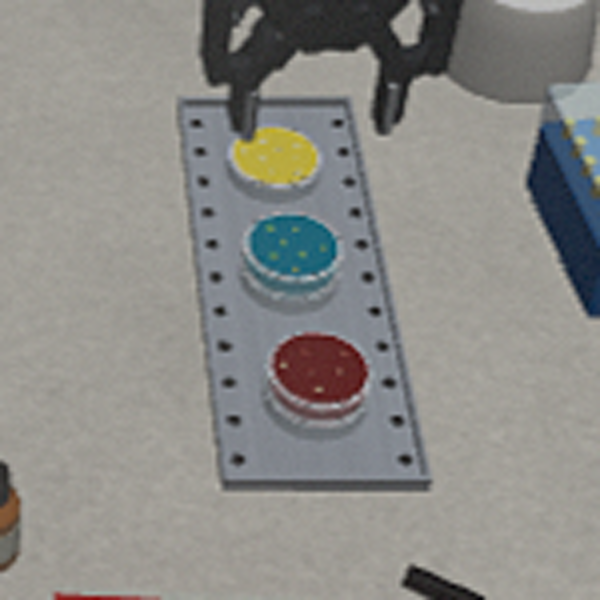

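apply_moves --slide '[[-2.8, 3, 0], [-5.6, 6, 0], [-8.4, 9.1, 0], [-11.1, 12.1, 0], [-13.8, 15.1, 0], [-16.6, 18.1, 0], [-19.4, 21.2, 0], [-22.1, 24.1, 0], [-22.1, 24.1, -4], [-22.1, 24.1, -8.5], [-22.1, 24.1, -8.5], [-22.1, 24.1, -8.5]]' --rotation '[[0, 0, 4], [0, 0, 8], [0, 0, 12], [0, 0, 16], [0, 0, 20], [0, 0, 24], [0, 0, 28], [0, 0, 28], [0, 0, 28], [0, 0, 28], [0, 0, 28], [0, 0, 28]]' --grip '[7.2, 7.2, 7.2, 7.2, 7.2, 7.2, 7.2, 7.2, 7.2, 7.2, 7.2, 7.2]'

```text
t: 13.6
tool_pos: [444.7, 210.8, 31.4]
ee_rot: [-1.681, -2.652, 0.006]
force: [-0.1, -0.4, 0.3]
finger_gap: 0.847
```

```bash
python3 - <<'E'
from meas import *
snap('wrist','w10')
o=env.observe();print(o['tool_pos'],o['finger_gap'],o['force'])
print(blobs('w10','straw',15,500,60000))
E
```

```text
[445.64132496 211.14726562  32.7516796 ] 0.8407641129178721 [-0.53256993 -0.70917062  0.13000787]
[('straw', 328.1, 282.1, array([444.5, 214.2]), 'd', 54.5)]
```

View pics/w10.png

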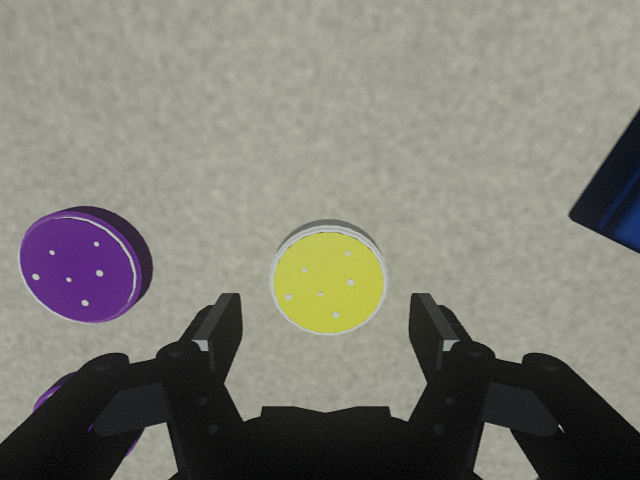

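apply_moves --slide '[[0, 0.12, -1.5], [0, 0.12, -2.9], [0, 0.12, -3.5], [0, 0.12, -3.5], [0, 0.12, -3.5], [0, 0.12, -3.5], [0, 0.12, -3.5], [0, 0.12, -3.5], [0, 0.12, -1.5], [0, 0.12, 3.5], [0, 0.12, 8.5], [0, 0.12, 8.5]]' --rotation '[[0, 0, 0], [0, 0, 0], [0, 0, 0], [0, 0, 0], [0, 0, 0], [0, 0, 0], [0, 0, 0], [0, 0, 0], [0, 0, 0], [0, 0, 0], [0, 0, 0], [0, 0, 0]]' --grip '[7.2, 7.2, 7.2, 7.2, 5.2, 5.2, 5.2, 5.2, 5.2, 5.2, 5.2, 5.2]'

```text
t: 14.85
tool_pos: [448.0, 213.9, 123.4]
ee_rot: [1.68, 2.65, 0.013]
force: [1.8, 0.8, -0.9]
finger_gap: 0.671
```

apply_moves --slide '[[4, -2.5, 0], [8, -5, 0], [12, -7.5, 0], [16, -10, 0], [20, -12.5, 0], [23.3, -14.5, 0], [23.3, -14.5, -3], [23.3, -14.5, -6], [23.3, -14.5, -6.5], [23.3, -14.5, -6.5], [23.3, -14.5, -6.5]]' --rotation '[[0, 0, -4], [0, 0, -8], [0, 0, -12], [0, 0, -16], [0, 0, -19.6], [0, 0, -19.6], [0, 0, -19.6], [0, 0, -19.6], [0, 0, -19.6], [0, 0, -19.6], [0, 0, -19.6]]' --grip '[5.2, 5.2, 5.2, 5.2, 5.2, 5.2, 5.2, 5.2, 5.2, 5.2, 5.2]'

```text
t: 15.95
tool_pos: [679.2, 68.1, 53.7]
ee_rot: [2.107, 2.329, 0.002]
force: [-0.3, -0.4, 0.3]
finger_gap: 0.675
```

```bash
python3 - <<'E'
from meas import *
snap('wrist','w11');snap('side','s11')
o=env.observe();T=o['tool_pos'];print(T,o['finger_gap'],o['force'])
c=np.load('pics/w11.npz')['c']; m=mask(c,'straw')
for u in(319,324,329):
    r=np.where(m[:,u]>0)[0]; r=r[(r>150)&(r<400)]; print(u,r[0],r[-1], r[np.where(np.diff(r)>3)[0]].tolist(), r[1:][np.diff(r)>3].tolist())
z=T[2]+17.4
for v in (222,225,228): print('low front',v,cast('w11',324,v,18)[:2])
print('held',cast('w11',324,260,z)[:2],cast('w11',324,380,z)[:2])
print(blobs('s11','straw',18)[:3], blobs('s11','straw',z)[:3])
E
```

```text
[679.50166557  68.27294507  54.03662038] 0.670383190632952 [ 0.00445515 -0.26327343 -0.55436562]
319 225 375 [240] [258]
324 224 375 [240, 247] [246, 258]
329 225 376 [240] [259]
low front 222 [675.62067095  96.73655456]
low front 225 [675.78232621  95.11125078]
low front 228 [675.94482137  93.47750242]
held [675.80854518  95.6009373 ] [681.21702531  41.2233477 ]
[('straw', 398.4, 238.6, array([679.3,  67. ]), 'd', 53.1), ('straw', 400.9, 223.1, array([700.1, 127.3]), 'd', 57.3)] [('straw', 398.4, 238.6, array([660.4,   9.2]), 'd', 49.9), ('straw', 400.9, 223.1, array([679.9,  65.8]), 'd', 53.8)]
```

View pics/w11.png

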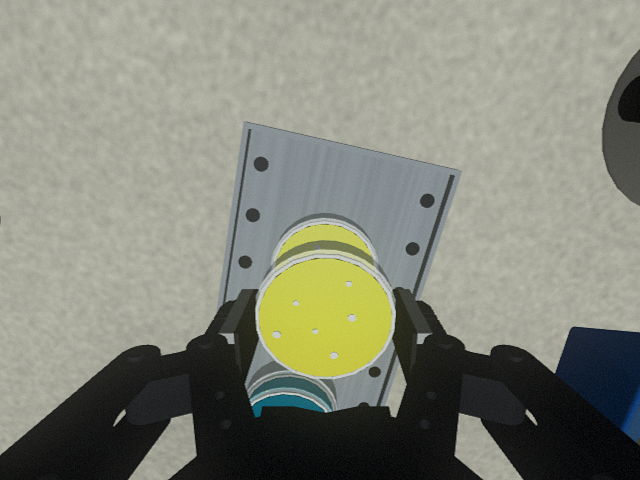

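Aligned to about 1 mm. Lower, release and retract.

apply_moves --slide '[[0, 0, -1.5], [0, 0, -2.8], [0, 0, -3.4], [0, 0, -3.65], [0, 0, -3.65], [0, 0, -3.65]]' --rotation '[[0, 0, 0], [0, 0, 0], [0, 0, 0], [0, 0, 0], [0, 0, 0], [0, 0, 0]]' --grip '[5.2, 5.2, 5.2, 5.2, 5.2, 5.2]'

```text
t: 16.65
tool_pos: [677.8, 68.1, 17.0]
ee_rot: [-2.107, -2.328, 0.001]
force: [-6.6, 0.2, 22.0]
finger_gap: 0.668
```

apply_moves --slide '[[0, 0, 0.05], [0, 0, 0.05], [0, 0, 0.05], [0, 0, 0.05], [0, 0, 0.05], [0, 0, 0.05], [0, 0, 2], [0, 0, 6], [0, 0, 10], [0, 0, 10.15], [0, 0, 10.15]]' --rotation '[[0, 0, 0], [0, 0, 0], [0, 0, 0], [0, 0, 0], [0, 0, 0], [0, 0, 0], [0, 0, 0], [0, 0, 0], [0, 0, 0], [0, 0, 0], [0, 0, 0]]' --grip '[5.2, 7.2, 7.2, 7.2, 7.2, 7.2, 7.2, 7.2, 7.2, 7.2, 7.2]'

```text
t: 17.75
tool_pos: [679.2, 68.2, 118.4]
ee_rot: [2.107, 2.328, 0.003]
force: [0.2, -0.3, -0.1]
finger_gap: 0.841
```

```bash
python3 - <<'E'
from meas import *
snap('wrist','w12');snap('side','s12')
o=env.observe();print(o['tool_pos'],o['finger_gap'],o['force'])
a=cv2.imread('pics/s12.png')[200:350,330:480]
cv2.imwrite('pics/c12.png',cv2.resize(a,(600,600),interpolation=cv2.INTER_CUBIC))
print(blobs('s12','straw',33),blobs('s12','blue',33)[:1],blobs('s12','red',33))
# mouldy by colour, non-bench outline in top0
c=np.load('pics/top0.npz')['c'][285:340,445:505]; h=cv2.cvtColor(c,cv2.COLOR_RGB2HSV)
m=(((h[:,:,0]<8)|(h[:,:,0]>172))&(h[:,:,1]>110)).astype(np.uint8)
k=max(cv2.findContours(m,0,1)[0],key=cv2.contourArea); (u,v),r=cv2.minEnclosingCircle(k); print('mould top',u+445,v+285,r,cast('top0',u+445,v+285,15))
c=np.load('pics/side0.npz')['c'][365:410,270:325]; h=cv2.cvtColor(c,cv2.COLOR_RGB2HSV)
m=(((h[:,:,0]<8)|(h[:,:,0]>172))&(h[:,:,1]>110)).astype(np.uint8)
k=max(cv2.findContours(m,0,1)[0],key=cv2.contourArea); (u,v),wh,_=cv2.fitEllipse(cv2.convexHull(k)); print('side',u+270,v+365,wh,cast('side0',u+270,v+365,15))
im=cv2.imread('pics/side0.png')[340:445,280:445];cv2.imwrite('pics/pan.png',cv2.resize(im,None,fx=4,fy=4,interpolation=cv2.INTER_CUBIC))
for q in((343,350),(432,350),(438,437),(342,433)): print(cast('side0',*q,35).round())
E
```

```text
[678.01211761  68.16061253 116.34836227] 0.8412404468812459 [-0.30145491  0.70286575 -0.11670663]
[('straw', 398.8, 234.2, array([678.8,  67.4]), 'd', 53.6)] [('blue', 402.8, 260.9, array([666.4, -29.7]), 'd', 53.6)] [('red', 409.6, 291.3, array([ 659. , -128.9]), 'd', 50.9)]
mould top 473.6597213745117 311.42361068725586 12.748878479003906 [ 379.10641803 -328.88850284   15.        ]
side 295.51616287231445 383.59885597229004 (22.652124404907227, 25.93291473388672) [ 381.1199496  -328.72789039   15.        ]
[ 484. -274.   35.]
[ 665. -294.   35.]
[ 624. -478.   35.]
[ 456. -452.   35.]
```

View pics/c12.png

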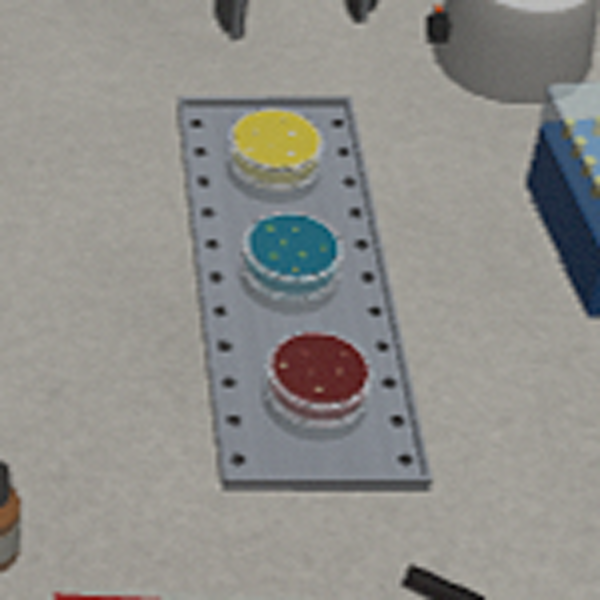

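View pics/pan.png

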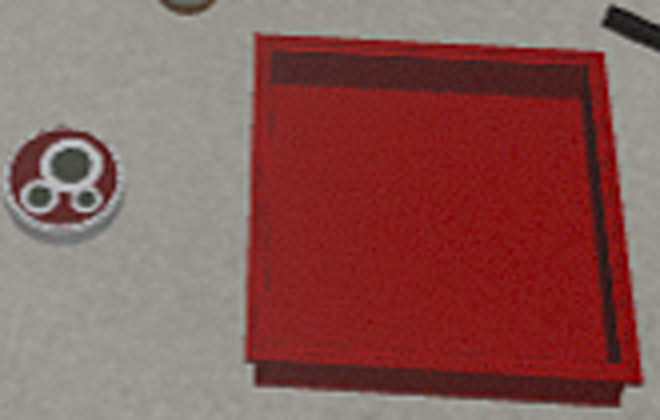

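apply_moves --slide '[[-2.7, -3.6, 0.5], [-5.4, -7.2, 0.5], [-8.1, -10.8, 0.5], [-10.9, -14.4, 0.5], [-13.6, -18, 0.5], [-16.3, -21.5, 0.5], [-19, -25.1, 0.5], [-21.7, -28.7, 0.5], [-24.5, -32.3, 0.5], [-27.2, -35.9, 0.5], [-29.9, -39.5, 0.5], [-29.9, -39.5, 0.5]]' --rotation '[[0, 0, -4.2], [0, 0, -8.4], [0, 0, -12.6], [0, 0, -16.8], [0, 0, -21], [0, 0, -25.2], [0, 0, -29.4], [0, 0, -33.6], [0, 0, -37.8], [0, 0, -42], [0, 0, -46.4], [0, 0, -46.4]]' --grip '[7.2, 7.2, 7.2, 7.2, 7.2, 7.2, 7.2, 7.2, 7.2, 7.2, 7.2, 7.2]'

```text
t: 19.05
tool_pos: [374.9, -331.6, 121.6]
ee_rot: [2.862, 1.294, -0.005]
force: [-0.4, 0.7, 0.1]
finger_gap: 0.846
```

apply_moves --slide '[[0, 0, -3], [0, 0, -6], [0, 0, -9], [0, 0, -9], [0, 0, -9]]' --rotation '[[0, 0, 0], [0, 0, 0], [0, 0, 0], [0, 0, 0], [0, 0, 0]]' --grip '[7.2, 7.2, 7.2, 7.2, 7.2]'

```text
t: 19.55
tool_pos: [379.1, -326.4, 31.7]
ee_rot: [-2.853, -1.309, 0.002]
force: [1.1, 0.1, 0.2]
finger_gap: 0.84
```

```bash
python3 - <<'E'
from meas import *
snap('wrist','w13')
o=env.observe();print(o['tool_pos'],o['finger_gap'],o['force'])
print(blobs('w13','red',15,500,60000))
for z in(15,): print(proj('w13',o['tool_pos']*[1,1,0]+[0,0,z]))
E
```

```text
[ 379.56807022 -326.79520591   32.51934389] 0.8396049853399611 [0.02413978 0.03258037 0.55420679]
[('red', 329.9, 286.0, array([ 380.9, -327.2]), 'd', 53.8), ('red', 591.6, 168.5, array([ 507.4, -359.8]), 'd', 204.3)]
[327.38302128 287.08484001]
```

View pics/w13.png

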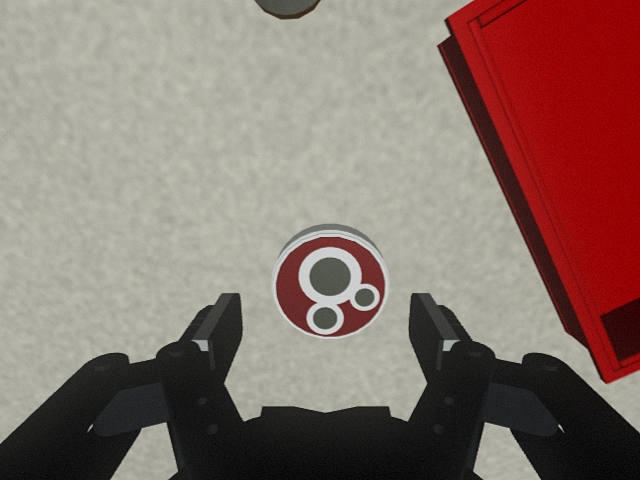

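apply_moves --slide '[[0, 0, -1.5], [0, 0, -2.9], [0, 0, -3.5], [0, 0, -3.5], [0, 0, -3.5], [0, 0, -3.5], [0, 0, -3.5], [0, 0, -3.5], [0, 0, -1.5], [0, 0, 3.5], [0, 0, 8.5], [0, 0, 8.5]]' --rotation '[[0, 0, 0], [0, 0, 0], [0, 0, 0], [0, 0, 0], [0, 0, 0], [0, 0, 0], [0, 0, 0], [0, 0, 0], [0, 0, 0], [0, 0, 0], [0, 0, 0], [0, 0, 0]]' --grip '[7.2, 7.2, 7.2, 7.2, 5.2, 5.2, 5.2, 5.2, 5.2, 5.2, 5.2, 5.2]'

```text
t: 20.8
tool_pos: [381.5, -328.6, 123.0]
ee_rot: [2.849, 1.307, 0.007]
force: [-0.1, -0.6, -1.1]
finger_gap: 0.67
```

apply_moves --slide '[[4.5, -1.2, 0], [9, -2.4, 0], [13.5, -3.6, 0], [17.6, -4.7, 0], [17.6, -4.7, -3], [17.6, -4.7, -6.5], [17.6, -4.7, -9.5], [17.6, -4.7, -11], [17.6, -4.7, -11.4], [17.6, -4.7, -11.5], [17.6, -4.7, -11.5], [17.6, -4.7, -11.5]]' --rotation '[[0, 0, 3], [0, 0, 6.8], [0, 0, 6.8], [0, 0, 6.8], [0, 0, 6.8], [0, 0, 6.8], [0, 0, 6.8], [0, 0, 6.8], [0, 0, 6.8], [0, 0, 6.8], [0, 0, 6.8], [0, 0, 6.8]]' --grip '[5.2, 5.2, 5.2, 5.2, 5.2, 5.2, 5.2, 5.2, 5.2, 5.2, 5.2, 5.2]'

```text
t: 22.0
tool_pos: [556.2, -374.3, 3.2]
ee_rot: [2.771, 1.477, 0.001]
force: [-0.2, -0.4, -0.2]
finger_gap: 0.669
```

```bash
python3 - <<'E'
from meas import *
snap('side','s14')
o=env.observe();print(o['tool_pos'],o['finger_gap'],o['force'])
a=cv2.imread('pics/s14.png')[300:450,280:480]
cv2.imwrite('pics/c14.png',cv2.resize(a,(800,600),interpolation=cv2.INTER_CUBIC))
E
```

```text
[ 556.11619455 -374.27621237    3.07611568] 0.6724817196643783 [-0.0154572  -0.42012428  0.09083624]
```

View pics/c14.png

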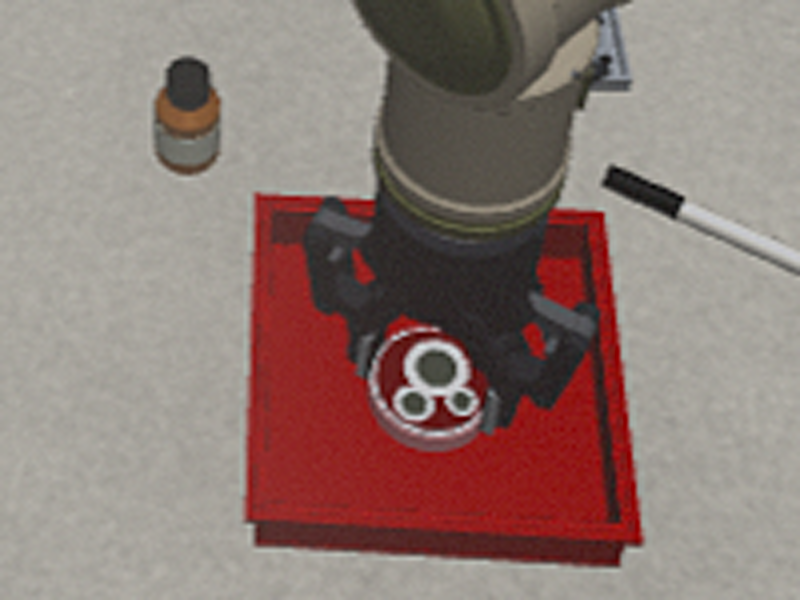

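Centred in the pan, not yet touching. Lower in 0.5 mm steps.

apply_moves --slide '[[0, 0, -0.05], [0, 0, -0.1], [0, 0, -0.15], [0, 0, -0.15], [0, 0, -0.15]]' --rotation '[[0, 0, 0], [0, 0, 0], [0, 0, 0], [0, 0, 0], [0, 0, 0]]' --grip '[5.2, 5.2, 5.2, 5.2, 5.2]'

```text
t: 22.55
tool_pos: [556.1, -374.2, 2.8]
ee_rot: [2.772, 1.477, 0.002]
force: [-2.4, 2.8, 16.2]
finger_gap: 0.672
```

apply_moves --slide '[[0, 0, 0.07], [0, 0, 0.07], [0, 0, 0.07], [0, 0, 0.07], [0, 0, 0.07], [0, 0, 0.07], [0, 0, 2], [0, 0, 6], [0, 0, 10], [0, 0, 15], [0, 0, 20], [0, 0, 20]]' --rotation '[[0, 0, 0], [0, 0, 0], [0, 0, 0], [0, 0, 0], [0, 0, 0], [0, 0, 0], [0, 0, 0], [0, 0, 0], [0, 0, 0], [0, 0, 0], [0, 0, 0], [0, 0, 0]]' --grip '[5.2, 7.2, 7.2, 7.2, 7.2, 7.2, 7.2, 7.2, 7.2, 7.2, 7.2, 7.2]'

```text
t: 23.75
tool_pos: [558.0, -376.6, 207.8]
ee_rot: [2.765, 1.472, 0.008]
force: [-0.3, -0.4, -0.4]
finger_gap: 0.846
```

apply_moves --slide '[[0, 0, 0], [0, 0, 0], [0, 0, 0], [0, 0, 0], [0, 0, 0]]' --rotation '[[0, 0, 0], [0, 0, 0], [0, 0, 0], [0, 0, 0], [0, 0, 0]]' --grip '[7.2, 7.2, 7.2, 7.2, 7.2]'

```text
t: 24.25
tool_pos: [555.3, -373.9, 199.8]
ee_rot: [-2.772, -1.477, 0.002]
force: [-0.5, -0.9, -0.6]
finger_gap: 0.842
```

```bash
python3 - <<'E'
from meas import *
snap('side','s15');snap('top','t15')
o=env.observe();print(o['tool_pos'],o['finger_gap'],o['force'])
for f in('s15','t15'):
  for c in('straw','blue','red'): print(f,blobs(f,c,33)[:2])
cv2.imwrite('pics/c15.png',cv2.resize(cv2.imread('pics/s15.png')[200:450,260:480],(704,600)))
E
```

```text
[ 555.51577805 -374.02755236  200.21534032] 0.8458476951851649 [-0.11948605  0.26395318  0.4752306 ]
s15 []
s15 [('blue', 219.8, 60.5, array([ 189.4, 1220.2]), 'd', 291.5), ('blue', 216.3, 44.0, array([ 169.1, 1400.6]), 'd', 543.0)]
s15 []
t15 [('straw', 302.3, 156.6, array([677.6,  65.5]), 'd', 53.8)]
t15 [('blue', 345.7, 166.1, array([665.4, -31.9]), 'd', 53.6)]
t15 [('red', 390.7, 174.0, array([ 657.4, -131.5]), 'd', 51.9), ('red', 64.9, 139.9, array([662.1, 593.8]), 'd', 55.2)]
```

View pics/s15.png

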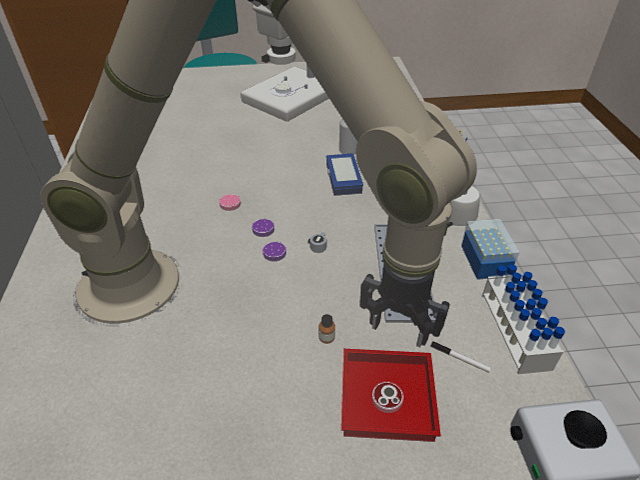

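View pics/t15.png

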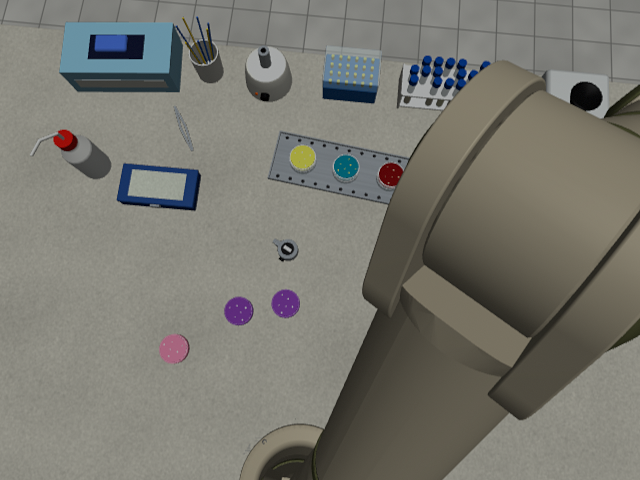

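```bash
python3 -c "
from station import env
print(env.job_done())"
```

```text
the job is handed in; nothing more can be done
None
```

The red, blue-green and straw plates are each stacked on the tray plate of the same colour. After that I put the mouldy plate flat near the centre of the red pan, and I handed the job in at about 24 s; no verdict came back.

- **Stacks:** in the last top picture each upper plate sits within about 1 mm of where its tray plate was at the start. In the last side view with the tray clear, taken before the mouldy move, the stacks looked level. In the final side picture the arm hid the tray.
- **Mouldy plate:** it lies flat and clear of the pan walls, with the gripper released and raised to about 200 mm.
- **Bottle and counter:** in the side picture both stand where they were. The arm hid the bottle in the last top picture, so there I could only check the counter.
- **Disagreements:** the wrist camera read y 1 to 4 mm higher than the top camera, so I aimed between them. Set-down forces reached 16 to 22 N, measured at the wrist.

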